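# Snap open the service stand and put the receiver module on it

## Robot

A 6-joint arm with a two-finger parallel gripper is mounted at the origin on the work surface. World frame = base frame: x ahead of the robot, y to its left, z up, the work surface at z = 0. Lengths are in mm, angles in rad, forces in N, time in s.
With the tool pointing down it reaches from about 375 to 925 mm from the base axis. Payload 5.7 kg.
Tool frame: the origin (TCP) lies midway between the tips of the shut fingers; the grasp point (between the pads) lies 19 mm behind it; z points along the fingers, y is the line along which they close (so a half turn about z gives the same grasp; the last joint's range is limited). The gripper opens to 88 mm and grips with 3 to 60 N. Pads are 20 mm wide; open, the fingers measure 115 mm over their backs; the gripper's body (75 mm by 178 mm) begins 61 mm behind the grasp point.
Start: joints at [1.161, 0.359, 1.51, -0, 1.272, -0.115], TCP at [174.322, 574.085, 222.623] pointing down, gripper open.
Joint ranges: [-2.97, 2.97], [-1.01, 2.36], [0.21, 2.38], [-0.96, 4.11], [0.2, 2.71], [-2.98, 2.98]. Speed limits (rad/s): [2.39, 2.39, 3.14, 3.14, 3.14, 3.14].

## Interface

Orientations are given as a unit quaternion [w, x, y, z].
In Python, from rig import ctrl, optics, nets gives the robot as it stands.
- The arm moves only by the shell command python3 -m handwheel 'ROWS' [FORCE]. ROWS is JSON, a list of rows, each an object with "gripper": the closure, from -1 (fully open) to 1 (shut); "linear": the shift along the tool's x, y, z in mm, a list of three; "twist": the turn about the tool's z in rad. A call has 1 to 20 rows; each row shifts and turns the commanded pose from where the row before left it, along the tool's axes as they then stand; what a row does not reach is not made up. A row lasts 1/12 s, in which the tool goes at most 41.7 mm and 7.16 degrees, less where a joint would pass 70% of its speed; a pose out of reach is approached as far as the arm can. A call with a gripper value outside its range is refused whole. The fingers move at their own pace and stop on an object; FORCE is the grip in N (left out, the last holds). Time passes only in rows, so rows that do not move let the fingers close. It gives the time, the measured TCP pose, the force, the opening and the grip force at its end, in the units of the state.
- ctrl.get_obs(): the state, without advancing time (a new reading comes with each control period).
- optics.snapshot(name): name is "scene" or "side" or "wrist"; returns a dict with "color" (420x560x3 uint8, blue, green, red), "intrinsics" (3x3 intrinsics, pixels), "rvec" (rotation vector, rad) and "tvec" (3), from world to camera coordinates, as OpenCV has them; the wrist camera has in their place "T_tool_cam" (4x4, takes a point from camera to tool coordinates, whose origin is the TCP and whose axes are the flange's). Camera axes: x right, y down, z forward; pixel columns grow to the right and rows downward; lengths in mm; the calibration is good to about 2 mm. A picture is of the moment at which its call begins: read the wrist's pose just before it. There is no depth.
- ctrl.close_job(): hands the job in; it is judged then, once.
Trained networks look in a picture, given as the dict that the camera call returned (one of the last four; its "shot" number tells which), for a name from the list of things; names that differ only in an ending like _2 or _b are one class to them, and where a whole thing is asked for, a point or a joint stands for the part that bears it (a point fixed in the world has none). Each returns a list of dicts, best first, with "conf" (0 to 1); they miss things now and then, are a little off and sometimes report something else, mostly with a low value. They report only what shows in the picture. A call takes as long as a camera call. They do not tell look-alikes from the thing itself.
- nets.silhouettes(picture, name): "mask" (420x560 bool, what is visible of it) and "extent" ([left, top, width, height] in pixels, round what is visible of it).
The state is a dict: "time_s": time; "joints": joint angles; "qd": joint speeds; "tau": joint torques, N m; "tcp_pos": TCP position; "orientation": TCP orientation; "force": force on the tool from outside, world axes, zero at the start; "torque": the same for the moment, N m; "width": opening from 0.0 (shut) to 1.0 (fully open); "grasp_force": force on a finger pad.
Only numpy, scipy, OpenCV 4.12 (cv2) and the standard library are available. Lean on these libraries where they do the work, as an engineer would, in place of code of your own. Each camera call takes 0.05 s, during which the arm holds its last target. There are 200 camera calls.

## Task

Lift the valve puller off the folded service stand and lay it flat in the wooden tray, then snap the stand fully open. Stand the receiver module from the turntable squarely in the middle of the stand's sloping floor, dial outwards and its back leaning flat against the raised backrest. Leave everything else on the desk undisturbed and standing where it is.

Things in the scene. Friction and masses are not known exactly. Their poses are not given: they have to be found in the camera images.
- stand: Folding stand fixed to the desk, steel base 130 x 104 x 8 mm. Origin on the desk under it, z up; open front to its -x, hinge at the back. Aluminium floor plate, 84 mm wide (y), slopes down to the back by 0.175 rad: top from x=-35, z=37.5 to x=48, z=23 mm. Cheeks at y=+-47 mm, x=44..66, 56 mm high
- backrest (a joint): Backrest plate 95 long x 72 wide x 5 mm, hinged at its end. 0 = folded, level over the floor, from the hinge to x=-40 (stand frame), top at z=48.5 mm. Swings up and back to its stop at 1.745 = open, leaning back 0.175 rad, square to the floor plate. An over-centre spring drives it away from 0.87 rad to the nearer end, so it snaps open by itself past 0.9
- lever_tip (a point): End of the lever fixed to the backrest: steel plate 24 wide (y) x 6 x 50 mm long from the hinge axis, beside the stand at y=+85 mm. Upright when folded (tip at x=55, z=96 mm, stand frame). Pushed to the stand's +x (6 to 7 N at the tip) it opens the backrest and ends pointing back and slightly down
- hinge (a point): Middle of the backrest's hinge axis, which runs along the stand's y; stand frame x=55, y=0, z=46 mm
- seat (a point): Point fixed to the stand: where the module's origin (centre of its underside) comes when the module sits on the open stand's floor with its back against the backrest; stand frame x=14, y=0, z=29 mm. The module is then tilted back by 0.175 rad about the stand's y axis
- module: Receiver module, black crackle-finish box 70 mm deep (x) x 60 mm wide (y) x 100 mm high, about 0.5 kg, standing on the turntable. Origin: centre of its underside; z up. Aluminium front with round dial and two knobs (they stand out 12 mm) on its -x side
- dial (a point): On the module's -x (front) face: centre of the dial, 67 mm above its underside
- turntable: Cast aluminium turntable, locked, fixed to the desk: disc of 150 mm diameter, top at 36 mm. Origin: centre of its underside
- puller: Steel valve puller lying flat across the folded backrest: straight handle 16 wide x 16 mm high from x=-50 to +20 mm, then a fork head 30 mm wide with two prongs out to x=+55 mm; 110 mm long in all, about 0.09 kg. Origin: centre of its underside, close to its centre of mass; x along its length, z up
- tray: Shallow open wooden tray, fixed to the desk, 100 mm (x) x 190 mm (y) outside, walls 5 mm thick and 22 mm high, floor 5 mm thick. Origin: centre of its underside
- valve1: Bystander: smoky glass valve standing on a black base, 37 mm diameter, 98 mm high. Origin: centre of its underside
- valve2: Bystander: the second, identical smoky glass valve. Origin: centre of its underside
- insulator: Bystander: white porcelain ribbed insulator, 50 mm diameter, 62 mm high. Origin: centre of its underside
- coil: Bystander: copper coil on a wooden former, 44 mm diameter, 62 mm high. Origin: centre of its underside
- filter_can: Bystander: square aluminium can, 36 x 36 x 50 mm, with a 12 mm brass stud on top. Origin: centre of its underside
- jar: Bystander: closed jar, 56 mm diameter, 70 mm high. Origin: centre of its underside
- mug: Bystander: mug, 76 mm diameter, 90 mm high. Origin: centre of its underside
- screwdriver: Bystander: wooden-handled screwdriver, about 200 mm long, lying flat on the desk towards the far right
There are look-alikes about, which are no part of the job. There is more than one size of the puller; the job needs the middle-sized. There is more than one size of the module; the job needs the smaller.

How it is judged (in metres and radians):
On the way, in this order (a step that is already met when the one before it is completed fails the run):
1. the valve puller lies flat in the tray, let go, with the stand still folded (x of puller in the frame of tray between -0.045 and 0.045 m and y of puller in the frame of tray between -0.09 and 0.09 m and z of puller in the frame of tray between -0.002 and 0.012 m and angle between puller's own z axis and vertical below 0.15 rad and linear speed of puller below 0.02 m/s and contact force between the fingers and puller below 0.1 N and value of joint backrest below 0.3 rad), for 0.2 s.
2. the stand has snapped fully open (value of joint backrest above 1.68 rad), for 0.2 s.
At the end, for the whole second after the job is handed in: Puller flat in the tray, within its walls; backrest fully open (over 1.68 rad); module at rest on the sloping floor, back within 12 mm of the backrest, within 12 mm of the middle, square within 0.12 rad, leaning back 0.175 +- 0.06 rad, dial outwards; bystanders undisturbed (x of puller in the frame of tray between -0.045 and 0.045 m and y of puller in the frame of tray between -0.09 and 0.09 m and z of puller in the frame of tray between -0.002 and 0.012 m and angle between puller's own z axis and vertical below 0.15 rad and linear speed of each of puller, module below 0.02 m/s and value of joint backrest above 1.68 rad and x of module in the frame of stand between 0.0008 and 0.02 m and y of module in the frame of stand between -0.012 and 0.012 m and z of module in the frame of stand between 0.022 and 0.038 m and angle between module's own z axis and vertical between 0.115 and 0.235 rad and angle between the y axis of module and the y axis of stand, either way round below 0.12 rad and x of dial in the frame of stand below -0.005 m and angular speed of module below 0.1 rad/s); the robot touches nothing.
It fails at once if a bystander was moved more than 30 mm (distance of any of valve1, valve2, insulator, coil, filter_can, jar, mug, screwdriver from where it was at the start of the episode above 0.03 m).
It fails at once if a bystander was knocked over (angle between any of valve1, valve2, insulator, coil, filter_can, jar, mug's own z axis and vertical above 0.5 rad).
It also fails if it takes over 70 s, if anything falls off the work surface, if the arm or the gripper's body presses on something with over 40 N, if the wrist force passes 120 N, or if a joint passes its speed limit or range.

## Working session

There is one attempt and no reset: what is moved stays moved. The work goes in short steps, Python scripts to look and compute and a shell command to move; the robot and the scene stay as the last step left them, time stands still between calls to the robot, and variables do not carry over. Pictures are saved under pics/ and viewed, at most 11 in all, crops included, and the job is handed in when it is done.

```bash
mkdir -p pics; ls; python3 - <<'E'
from rig import ctrl,optics,nets
import cv2,pickle
o=ctrl.get_obs(); print(o)
for n in ["scene","side"]:
    p=optics.snapshot(n); cv2.imwrite(f"pics/{n}0.png",p["color"]); pickle.dump(p,open(f"{n}0.pkl","wb"))
    print(n,p["intrinsics"],p["rvec"],p["tvec"])
    for t in ["stand","backrest","module","turntable","puller","tray","valve1","insulator","coil","filter_can","jar","mug","screwdriver"]:
        print(t,[(round(d["conf"],2),d["extent"]) for d in nets.silhouettes(p,t)][:4])
E
```

```text
pics
{'time_s': 0.0, 'joints': array([ 1.16088603e+00,  3.59490326e-01,  1.51142477e+00, -1.05643824e-06,
        1.27252171e+00, -1.15100604e-01]), 'qd': array([-0.00148683,  0.00067721,  0.00090175, -0.00056548,  0.00055182,
       -0.00051834]), 'tau': array([ 2.81785642e-04, -5.15380096e+01, -2.70720112e+01,  6.75222510e-02,
        3.52363300e-02, -1.19708284e-04]), 'tcp_pos': array([174.06281445, 573.46788573, 221.82126767]), 'orientation': array([-2.38792783e-04,  1.46871404e-01,  9.89155165e-01, -8.90621565e-04]), 'force': array([-0.3322589 ,  0.04458484,  0.46963163]), 'torque': array([-0.01899101, -0.00980065, -0.04194882]), 'grasp_force': 0.0, 'width': 1.0029077670055548}
scene [[476.21469988   0.         271.08226143]
 [  0.         476.21469988 200.77819963]
 [  0.           0.           1.        ]] [ 1.56816582  1.76320345 -0.90394287] [  76.36732734 -224.96369151 1700.88138169]
stand [(0.71, [251.3, 225.6, 77.5, 60.5]), (0.22, [361.2, 200.5, 73.8, 32.2])]
backrest [(0.98, [256.4, 227.2, 68.3, 28.8])]
module [(0.97, [150.7, 158.7, 30.9, 44.2]), (0.64, [152.5, 125.7, 40
[... 1117 characters left out ...]
5, 72.2, 56.0])]
puller [(0.93, [167.9, 194.7, 44.9, 12.8]), (0.77, [296.9, 208.5, 33.9, 18.0]), (0.51, [312.2, 259.6, 30.4, 8.4]), (0.17, [224.9, 164.2, 36.7, 37.8])]
tray [(0.58, [225.9, 162.6, 37.4, 41.0])]
valve1 [(0.62, [239.2, 308.3, 75.0, 57.1]), (0.59, [337.8, 261.8, 17.5, 40.5]), (0.52, [294.7, 173.6, 18.0, 27.7]), (0.44, [236.4, 206.3, 20.8, 24.2])]
insulator [(0.78, [239.8, 206.1, 15.3, 26.5])]
coil [(0.75, [293.3, 174.5, 16.9, 26.4]), (0.68, [244.5, 249.8, 17.2, 30.9]), (0.32, [291.8, 187.0, 76.7, 62.1])]
filter_can [(0.8, [354.9, 346.7, 25.4, 35.0])]
jar [(0.55, [345.4, 182.2, 17.8, 26.1])]
mug [(0.95, [277.8, 138.2, 32.2, 30.7])]
screwdriver [(0.72, [390.8, 273.4, 48.5, 35.7])]
```

```bash
python3 - <<'E'
import cv2
a=cv2.imread("pics/scene0.png")[110:320,80:500]; b=cv2.imread("pics/side0.png")[120:400,140:480]
cv2.imwrite("pics/sceneA.png",cv2.resize(a,None,fx=1.9,fy=1.9,interpolation=cv2.INTER_CUBIC))
cv2.imwrite("pics/sideA.png",cv2.resize(b,None,fx=2.1,fy=2.1,interpolation=cv2.INTER_CUBIC))
E
```

```text
(no output)
```

View pics/sceneA.png

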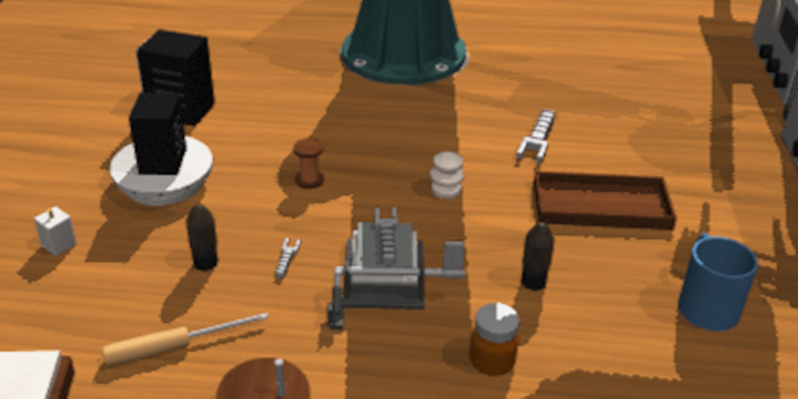

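View pics/sideA.png

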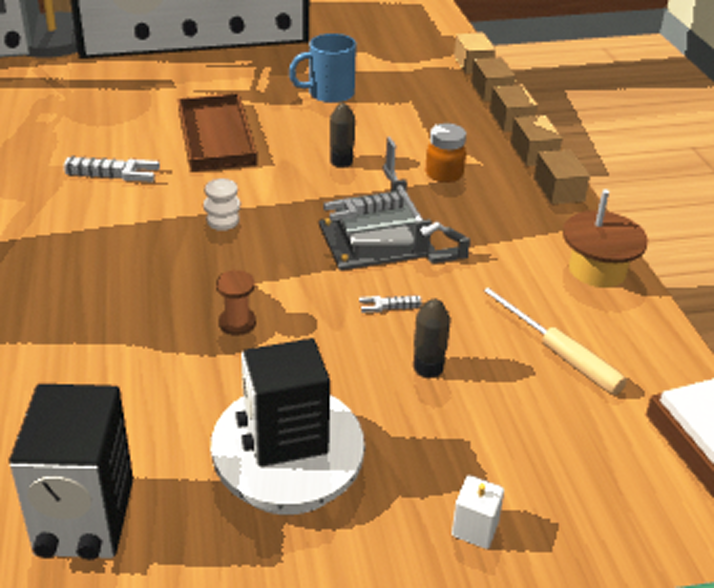

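The scene view shows the robot at the top. The puller lies on the folded stand at about (284,233), with its fork towards the robot. The small module is on the turntable at (165,181), and the tray is at (398,214). In the side view the dial faces the robot. Next I triangulate coarse positions.

```bash
cat > h.py <<'E'
import numpy as np,cv2,pickle
from scipy.spatial.transform import Rotation as R
def cam(p,o=None):
    "K, R(world->cam), t"
    K=np.array(p["intrinsics"])
    if "rvec" in p: return K,cv2.Rodrigues(np.array(p["rvec"],float))[0],np.array(p["tvec"],float).ravel()
    q=o["orientation"]; T=np.eye(4); T[:3,:3]=R.from_quat([q[1],q[2],q[3],q[0]]).as_matrix(); T[:3,3]=o["tcp_pos"]
    M=np.linalg.inv(T@np.array(p["T_tool_cam"])); return K,M[:3,:3],M[:3,3]
def ray(c,uv):
    K,r,t=c; d=r.T@np.linalg.inv(K)@[uv[0],uv[1],1.]; return -r.T@t,d
def onz(c,uv,z):
    a,d=ray(c,uv); return a+d*(z-a[2])/d[2]
def proj(c,X):
    K,r,t=c; return cv2.projectPoints(np.float64(X).reshape(-1,1,3),cv2.Rodrigues(r)[0],t,K,None)[0][:,0]
def tri(c1,u1,c2,u2):
    P=[c[0]@np.c_[c[1],c[2]] for c in(c1,c2)]
    X=cv2.triangulatePoints(P[0],P[1],np.float64(u1),np.float64(u2)).ravel(); return X[:3]/X[3]
E
python3 - <<'E'
from h import *
a,b=[pickle.load(open(n+"0.pkl","rb")) for n in("scene","side")]; a,b=cam(a),cam(b)
c=lambda e:(e[0]+e[2]/2,e[1]+e[3]/2)
L={"puller":([278.7,220,12.6,27.1],[296.9,208.5,33.9,18]),"tray":([362.8,198.6,72.1,31.1],[225.9,162.6,37.4,41]),"turnt":([138.4,181.3,51.4,37.3],[239.8,308.5,72.2,56]),
"module":([150.7,158.7,30.9,44.2],[249.9,281.9,47.6,61]),"valveR":([178.4,219.1,16.6,31.6],[337.8,261.8,17.5,40.5]),"valveL":([355.9,229.5,12.9,33.9],[294.7,173.6,18,27.7]),
"ins":([308.3,188.6,16.8,22.7],[236.4,206.3,20.8,24.2]),"coil":([235.5,183.1,13.5,27.4],[244.5,249.8,17.2,30.9]),"can":([98.6,220.3,19.9,23.7],[354.9,346.7,25.4,35]),"jar":([329.4,266.7,25.6,40.9],[345.4,182.2,17.8,26.1]),"mug":([438.2,235.6,41.3,47.4],[277.8,138.2,32.2,30.7])}
for k,(e,f) in L.items(): print(k,tri(a,c(e),b,c(f)).round())
# tool frame
from rig import ctrl
q=ctrl.get_obs()["orientation"]; print(R.from_quat([q[1],q[2],q[3],q[0]]).as_matrix().round(3))
# tray corners in scene at z=22 from crop view px/1.9+offset
for u in[(535,173),(668,177),(674,222),(538,205)]: print(onz(a,(u[0]/1.9+80,u[1]/1.9+110),22).round())
E
```

```text
puller [604.  29.  57.]
tray [437. 326.  12.]
turnt [ 449. -331.   20.]
module [ 445. -319.   82.]
valveR [ 626. -217.   45.]
valveL [612. 219.  39.]
ins [424.  98.  31.]
coil [ 423. -110.   30.]
can [ 612. -428.   25.]
jar [755. 167.  34.]
mug [625. 447.  37.]
[[-0.957  0.291 -0.   ]
 [ 0.291  0.957 -0.   ]
 [ 0.    -0.    -1.   ]]
[393. 228.  22.]
[380. 423.  22.]
[488. 415.  22.]
[471. 229.  22.]
```

```bash
python3 -m handwheel '[{"gripper":-1,"linear":[0,0,-4],"twist":-0.098},{"gripper":-1,"linear":[0,0,-4],"twist":-0.098},{"gripper":-1,"linear":[0,0,-4],"twist":-0.098},{"gripper":-1,"linear":[-21.5,-32,-6],"twist":0},{"gripper":-1,"linear":[-21.5,-32,-6],"twist":0},{"gripper":-1,"linear":[-21.5,-32,-6],"twist":0},{"gripper":-1,"linear":[-21.5,-32,-6],"twist":0},{"gripper":-1,"linear":[-21.5,-32,-6],"twist":0},{"gripper":-1,"linear":[-21.5,-32,-6],"twist":0},{"gripper":-1,"linear":[-21.5,-32,-6],"twist":0},{"gripper":-1,"linear":[-21.5,-32,-6],"twist":0},{"gripper":-1,"linear":[-21.5,-32,-6],"twist":0},{"gripper":-1,"linear":[-21.5,-32,-6],"twist":0},{"gripper":-1,"linear":[-21.5,-32,-6],"twist":0},{"gripper":-1,"linear":[-21.5,-32,-6],"twist":0},{"gripper":-1,"linear":[-21.5,-32,-6],"twist":0},{"gripper":-1,"linear":[-21.5,-32,-6],"twist":0},{"gripper":-1,"linear":[-21.5,-32,-6],"twist":0},{"gripper":-1,"linear":[-21.5,-32,-6],"twist":0},{"gripper":-1,"linear":[-21.5,-32,-6],"twist":0}]' 20
python3 - <<'E'
from h import *
from rig import ctrl,optics,nets
o=ctrl.get_obs(); p=optics.snapshot("wrist"); pickle.dump((o,p),open("w1.pkl","wb"))
print(o["tcp_pos"],o["orientation"],np.array(p["T_tool_cam"]).round(2))
cv2.imwrite("pics/w1.png",p["color"])
for t in("puller","stand","backrest","tray"):
  for d in nets.silhouettes(p,t): print(t,d["conf"],d["extent"])
E
```

```text
time_s: 3.07
tcp_pos: [540.1, 27.9, 337.1]
orientation: [0.0, 0.001, 1.0, 0.0]
force: [1.0, -0.3, 0.6]
width: 1.0
grasp_force: 0.0
[540.08638476  27.93682306 337.12970179] [1.69151689e-04 5.36195163e-04 9.99999842e-01 1.09071203e-05] [[   0.     -0.95   -0.3    83.02]
 [   1.      0.     -0.     -0.95]
 [   0.     -0.3     0.95 -162.58]
 [   0.      0.      0.      1.  ]]
puller 0.9 [405.1, 0.0, 38.4, 32.2]
puller 0.66 [191.8, 181.6, 12.9, 48.5]
puller 0.61 [257.9, 178.0, 29.3, 68.3]
puller 0.16 [311.2, 69.3, 36.0, 37.3]
stand 0.67 [240.1, 171.8, 104.6, 108.1]
stand 0.39 [408.4, 52.4, 149.3, 84.3]
backrest 0.58 [238.7, 189.8, 109.7, 75.9]
tray 0.66 [409.5, 55.5, 147.4, 79.8]
```

View pics/w1.png

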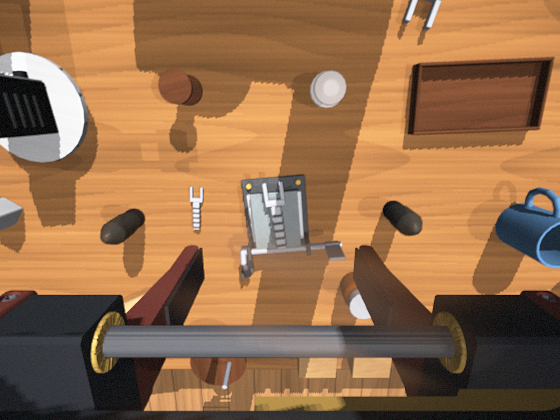

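```bash
python3 -m handwheel '[{"gripper":-1,"linear":[-5,0,30],"twist":0},{"gripper":-1,"linear":[-5,0,35],"twist":0},{"gripper":-1,"linear":[-5,0,35],"twist":0},{"gripper":-1,"linear":[-5,0,30],"twist":0},{"gripper":-1,"linear":[0,0,0],"twist":0}]'
python3 - <<'E'
from h import *
from rig import ctrl,optics,nets
o1,p1=pickle.load(open("w1.pkl","rb")); c1=cam(p1,o1)
for n,u in dict(tray=[(413,64),(552,58),(543,127),(410,134)]).items():
  X=[onz(c1,x,22).round() for x in u]; print(n,X,np.mean(X,0))
o=ctrl.get_obs(); p=optics.snapshot("wrist"); pickle.dump((o,p),open("w2.pkl","wb")); c=cam(p,o)
cv2.imwrite("pics/w2.png",cv2.resize(p["color"][60:360,130:430],None,fx=2,fy=2,interpolation=cv2.INTER_CUBIC)); print(o["tcp_pos"])
for t in("puller","stand","backrest"):
  for d in nets.silhouettes(p,t)[:3]:
    print(t,d["conf"],d["extent"])
    if t=="puller":
      m=d["mask"].astype(np.uint8); ys,xs=np.nonzero(m)
      W=np.array([onz(c,u,64.5)[:2] for u in zip(xs,ys)]); (cx,cy),(w,h),an=cv2.minAreaRect(W.astype(np.float32)); print(cx,cy,w,h,an, W.mean(0))
E
```

```text
time_s: 3.73
tcp_pos: [554.7, 31.7, 201.0]
orientation: [-0.005, -0.001, 1.0, 0.0]
force: [-0.4, -0.3, -0.7]
width: 0.995
grasp_force: 0.0
tray [array([388., 217.,  22.]), array([380., 412.,  22.]), array([474., 423.,  22.]), array([484., 225.,  22.])] [431.5  319.25  22.  ]
[554.68346474  31.70478651 200.9677191 ]
puller 0.97 [247.9, 193.7, 39.6, 95.3]
600.166259765625 25.218990325927734 106.54756927490234 29.6721248626709 7.52622127532959 [599.01561607  25.17851518]
puller 0.94 [155.6, 196.6, 17.7, 59.6]
584.1464233398438 -88.02080535888672 18.39447593688965 62.22260284423828 84.4783935546875 [583.20747824 -87.20475301]
stand 0.87 [222.1, 182.3, 141.8, 143.7]
backrest 0.7 [224.6, 207.7, 141.4, 102.3]
backrest 0.29 [222.2, 185.3, 144.1, 141.7]
```

View pics/w2.png

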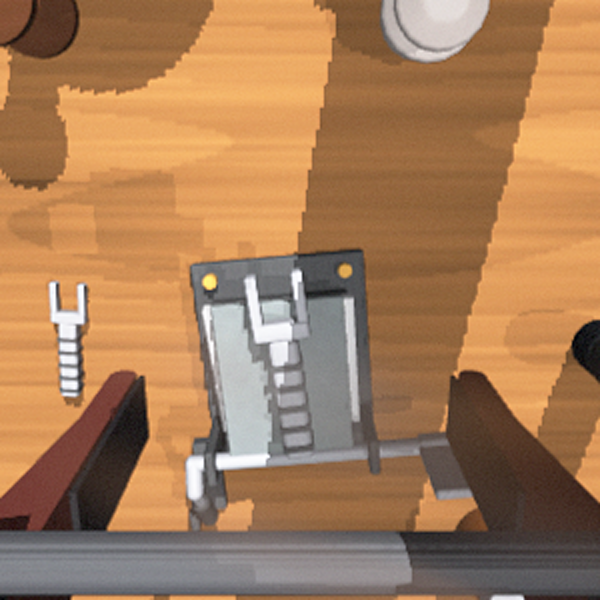

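The stand is rotated a few degrees. The puller's fork points to the robot, with its handle at crop (285,400). The base's front edge runs from (192,266) to (361,250), and the hinge rod from (213,462) to (445,447).

```bash
python3 - <<'E'
from h import *
from scipy.optimize import least_squares
o,p=pickle.load(open("w2.pkl","rb")); c=cam(p,o)
f=lambda u:(u[0]/2+130,u[1]/2+60)
for n,u,z in[("baseL",(192,266),8),("baseR",(361,250),8),("hingeL",(213,462),46),("hingeR",(440,447),46),("plateL",(213,303),37.5),("plateR",(352,297),37.5),("lever",(418,448),96),("lev",(468,492),96)]:
  print(n,onz(c,f(u),z).round(1))
# fit stand pose (x,y,yaw): base front corners, hinge line points
def res(v):
  r=R.from_euler('z',v[2]).as_matrix(); t=[v[0],v[1],0]
  a=proj(c,(np.array([[-65,-52,8],[-65,52,8],[55,0,46]],float)@r.T)+t)
  b=[f((192,266)),f((361,250)),None]
  e=list((a[0]-b[0]))+list(a[1]-b[1])
  # hinge line
  d=np.subtract(f((440,447)),f((213,462))); n=np.array([-d[1],d[0]])/np.linalg.norm(d)
  e.append(n@(a[2]-f((213,462)))); return e
s=least_squares(res,[610,30,0]); print(s.x,s.fun)
r=R.from_euler('z',s.x[2]).as_matrix(); a=proj(c,np.array([[55,73,96],[55,97,96],[-40,-36,48.5],[-40,36,48.5],[55,0,46]],float)@r.T+[s.x[0],s.x[1],0]); print((a-[130,60])*2)
E
```

```text
baseL [558.  -31.7   8. ]
baseR [548.1  68.6   8. ]
hingeL [667.1 -18.3  46. ]
hingeR [656.9 114.3  46. ]
plateL [572.1 -15.9  37.5]
plateR [568.5  61.3  37.5]
lever [628.6  90.3  96. ]
lev [653.5 117.   96. ]
[6.15157297e+02 2.48008604e+01 1.01376264e-01] [-1.59319894 -1.87868177  1.25452315 -2.42433747  4.91322339]
[[439.00847097 507.41426729]
 [486.53123978 503.36945525]
 [212.34863645 321.03457837]
 [344.83437234 308.45885026]
 [295.89866754 466.36999134]]
```

```bash
python3 -m handwheel '[{"gripper":-1,"linear":[-12,-1.7,25],"twist":0},{"gripper":-1,"linear":[-12,-1.7,30],"twist":0},{"gripper":-1,"linear":[-12,-1.7,30],"twist":0},{"gripper":-1,"linear":[-12,-1.7,25],"twist":0},{"gripper":-1,"linear":[0,0,0],"twist":-0.065},{"gripper":-1,"linear":[0,0,0],"twist":-0.066},{"gripper":-1,"linear":[0,0,18],"twist":0},{"gripper":-1,"linear":[0,0,18],"twist":0},{"gripper":-1,"linear":[0,0,0],"twist":0},{"gripper":1,"linear":[0,0,0],"twist":0},{"gripper":1,"linear":[0,0,0],"twist":0},{"gripper":1,"linear":[0,0,0],"twist":0},{"gripper":1,"linear":[0,0,0],"twist":0},{"gripper":1,"linear":[0,0,0],"twist":0},{"gripper":1,"linear":[0,0,0],"twist":0}]' 30
```

```text
time_s: 5.18
tcp_pos: [607.7, 22.9, 61.3]
orientation: [0.0, -0.065, 0.998, -0.0]
force: [0.6, 0.6, -1.5]
width: 0.583
grasp_force: 0.0
```

```bash
python3 -m handwheel '[{"gripper":0,"linear":[4,2,8],"twist":0},{"gripper":1,"linear":[0,0,0],"twist":0},{"gripper":1,"linear":[0,0,0],"twist":0},{"gripper":1,"linear":[0,0,0],"twist":0},{"gripper":1,"linear":[0,0,0],"twist":0},{"gripper":1,"linear":[0,0,0],"twist":0},{"gripper":1,"linear":[0,0,0],"twist":0},{"gripper":1,"linear":[0,0,0],"twist":0},{"gripper":1,"linear":[0,0,0],"twist":0}]' 30
```

```text
time_s: 5.93
tcp_pos: [603.2, 24.4, 52.6]
orientation: [-0.0, -0.065, 0.998, -0.0]
force: [0.3, 0.7, -0.5]
width: 0.183
grasp_force: 30.0
```

```bash
python3 -m handwheel '[{"gripper":1,"linear":[0,0,-20],"twist":0},{"gripper":1,"linear":[0,0,-35],"twist":0},{"gripper":1,"linear":[0,0,-35],"twist":0},{"gripper":1,"linear":[0,0,0],"twist":0.1186},{"gripper":1,"linear":[0,0,0],"twist":0.1186},{"gripper":1,"linear":[0,0,0],"twist":0.1186},{"gripper":1,"linear":[0,0,0],"twist":0.1186},{"gripper":1,"linear":[0,0,0],"twist":0.1186},{"gripper":1,"linear":[0,0,0],"twist":0.1186},{"gripper":1,"linear":[0,0,0],"twist":0.1186},{"gripper":1,"linear":[0,0,0],"twist":0.1186},{"gripper":1,"linear":[0,0,0],"twist":0.1186},{"gripper":1,"linear":[0,0,0],"twist":0.1186},{"gripper":1,"linear":[0,0,0],"twist":0.1186},{"gripper":1,"linear":[0,0,0],"twist":0.1186},{"gripper":1,"linear":[0,0,0],"twist":0.1186},{"gripper":1,"linear":[0,0,0],"twist":0.1186}]' 30; python3 -m handwheel '[{"gripper":1,"linear":[25,-13,0],"twist":0},{"gripper":1,"linear":[30.3,-15.9,0],"twist":0},{"gripper":1,"linear":[30.3,-15.9,0],"twist":0},{"gripper":1,"linear":[30.3,-15.9,0],"twist":0},{"gripper":1,"linear":[30.3,-15.9,0],"twist":0},{"gripper":1,"linear":[30.3,-15.9,0],"twist":0},{"gripper":1,"linear":[30.3,-15.9,0],"twist":0},{"gripper":1,"linear":[30.3,-15.9,0],"twist":0},{"gripper":1,"linear":[30.3,-15.9,0],"twist":0},{"gripper":1,"linear":[30.3,-15.9,0],"twist":0},{"gripper":1,"linear":[5,-3,0],"twist":0},{"gripper":1,"linear":[0,0,0],"twist":0},{"gripper":1,"linear":[0,0,0],"twist":0}]'
python3 - <<'E'
from h import *
from rig import ctrl,optics
o=ctrl.get_obs(); print(R.from_quat(np.roll(o["orientation"],-1)).as_matrix().round(3))
p=optics.snapshot("wrist"); cv2.imwrite("pics/w3.png",p["color"])
E
```

```text
time_s: 7.35
tcp_pos: [603.0, 24.4, 142.6]
orientation: [-0.0, 0.695, 0.719, -0.0]
force: [0.2, -0.3, -0.5]
width: 0.178
grasp_force: 30.0
time_s: 8.43
tcp_pos: [432.0, 320.2, 142.6]
orientation: [0.0, 0.692, 0.722, -0.0]
force: [0.3, -0.4, -1.1]
width: 0.18
grasp_force: 30.0
[[-0.042  0.999  0.   ]
 [ 0.999  0.042 -0.001]
 [-0.001  0.    -1.   ]]
```

View pics/w3.png

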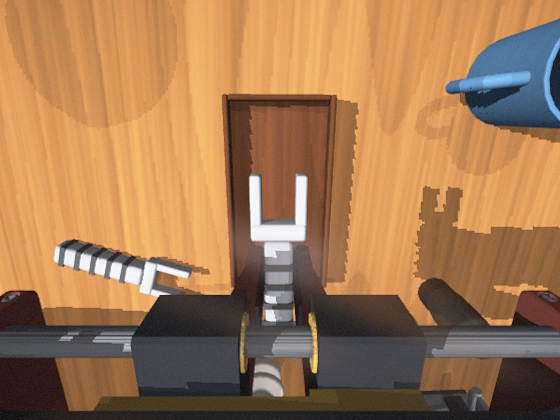

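The puller is gripped and lined up over the tray. The fork is at (278,205) and the tray rim spans columns 225 to 335. I lower it and let go.

```bash
python3 -m handwheel '[{"gripper":1,"linear":[0,0,30],"twist":0},{"gripper":1,"linear":[0,0,35],"twist":0},{"gripper":1,"linear":[0,0,35],"twist":0},{"gripper":1,"linear":[0,0,18],"twist":0},{"gripper":1,"linear":[0,0,10],"twist":0},{"gripper":1,"linear":[0,0,4],"twist":0},{"gripper":1,"linear":[0,0,0],"twist":0},{"gripper":0.3,"linear":[0,0,0],"twist":0},{"gripper":0.3,"linear":[0,0,0],"twist":0},{"gripper":0.3,"linear":[0,0,0],"twist":0},{"gripper":0.3,"linear":[0,0,0],"twist":0},{"gripper":0.3,"linear":[0,0,-15],"twist":0},{"gripper":0.3,"linear":[0,0,-35],"twist":0},{"gripper":0.3,"linear":[0,0,-35],"twist":0},{"gripper":0.3,"linear":[0,0,-35],"twist":0},{"gripper":0.3,"linear":[0,0,-35],"twist":0},{"gripper":0.3,"linear":[0,0,0],"twist":0}]'
python3 - <<'E'
from h import *
from rig import ctrl,optics,nets
o=ctrl.get_obs(); p=optics.snapshot("wrist"); c=cam(p,o); print(o["tcp_pos"],o["width"])
for t,z in(("puller",21),("tray",22)):
  for d in nets.silhouettes(p,t)[:3]:
    ys,xs=np.nonzero(d["mask"]); W=np.array([onz(c,u,z)[:2] for u in zip(xs,ys)]); print(t,d["conf"],d["extent"],cv2.minAreaRect(W.astype(np.float32)))
p=optics.snapshot("scene"); 
for d in nets.silhouettes(p,"puller")+nets.silhouettes(p,"backrest"): print(d["conf"],d["extent"])
E
```

```text
time_s: 9.9
tcp_pos: [435.8, 322.9, 172.9]
orientation: [0.002, 0.692, 0.721, 0.006]
force: [1.1, 0.8, -0.0]
width: 0.354
grasp_force: 0.0
[435.84146051 322.86896864 172.87352242] 0.3541949396300537
puller 0.63 [255.7, 148.1, 34.2, 92.9] ((432.462646484375, 320.0588073730469), (29.359092712402344, 103.96427154541016), 2.9248080253601074)
puller 0.57 [67.6, 233.4, 128.9, 58.6] ((273.2652282714844, 242.717529296875), (44.785945892333984, 135.25857543945312), 74.74735260009766)
tray 0.73 [450.3, 365.6, 31.2, 45.1] ((689.8548583984375, 66.49774169921875), (21.986164093017578, 81.93273162841797), 35.1160888671875)
tray 0.62 [218.8, 99.4, 107.3, 179.1] ((431.3453674316406, 323.12744140625), (101.49955749511719, 190.92869567871094), 2.1630308628082275)
0.83 [352.6, 168.5, 18.2, 28.6]
0.82 [376.7, 206.3, 39.3, 12.2]
0.51 [230.0, 237.9, 7.9, 18.4]
0.21 [438.5, 232.1, 35.8, 51.6]
0.76 [258.8, 228.4, 67.6, 26.9]
```

```bash
python3 -m handwheel '[{"gripper":1,"linear":[-20,18,-2],"twist":0},{"gripper":1,"linear":[-25,22,-2],"twist":0},{"gripper":1,"linear":[-25,22,-2],"twist":0},{"gripper":1,"linear":[-25,22,-2],"twist":0},{"gripper":1,"linear":[-25,22,-2],"twist":0},{"gripper":1,"linear":[-25,22,-2],"twist":0},{"gripper":1,"linear":[-25,22,-2],"twist":0},{"gripper":1,"linear":[-25,22,-2],"twist":0},{"gripper":1,"linear":[-5,4,0],"twist":0},{"gripper":1,"linear":[0,0,0],"twist":0}]'
python3 - <<'E'
from h import *
from rig import ctrl,optics,nets
o=ctrl.get_obs(); p=optics.snapshot("wrist"); pickle.dump((o,p),open("w4.pkl","wb")); print(o["tcp_pos"],o["width"])
cv2.imwrite("pics/w4.png",cv2.resize(p["color"],(800,600),interpolation=cv2.INTER_CUBIC))
E
```

```text
time_s: 11.03
tcp_pos: [616.7, 125.8, 179.9]
orientation: [-0.001, 0.694, 0.72, -0.001]
force: [-0.2, 0.0, 0.2]
width: 0.005
grasp_force: 0.0
[616.71765067 125.75319274 179.91408844] 0.004623934899770597
```

View pics/w4.png

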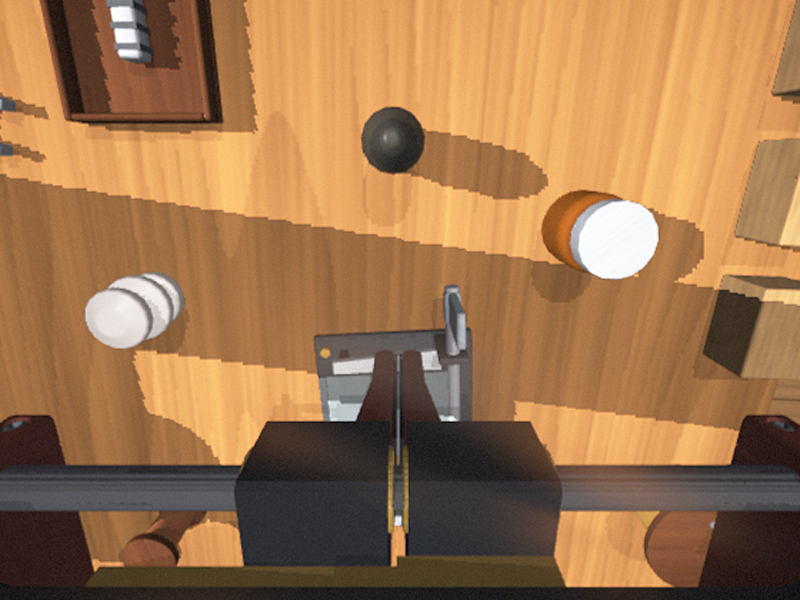

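The lever's top edge runs from about (450,287) to (461,320). The base's left side runs from (316,336) to (471,330).

```bash
python3 - <<'E'
from h import *
o,p=pickle.load(open("w4.pkl","rb")); c=cam(p,o)
for u,z in(((446,287),96),((457,287),96),((461,320),96),((316,336),8),((471,330),8)): print(u,onz(c,np.array(u)/1.42857,z).round(1))
for x,y,w in((609,25,.085),(609,20,.085),(609,25,.1)):
  r=R.from_euler('z',w).as_matrix(); print((proj(c,np.array([[52,97,96],[58,97,96],[52,73,96],[58,73,96],[-60,52,8],[70,52,8]],float)@r.T+[x,y,0])*1.42857).round())
E
```

```text
(446, 287) [643.4 139.6  96. ]
(457, 287) [649.8 139.9  96. ]
(461, 320) [653.8 119.6  96. ]
(316, 336) [550.9  70.    8. ]
(471, 330) [677.3  80.1   8. ]
[[460. 310.]
 [470. 309.]
 [460. 347.]
 [470. 347.]
 [309. 334.]
 [468. 327.]]
[[459. 318.]
 [469. 317.]
 [459. 355.]
 [469. 354.]
 [309. 339.]
 [467. 333.]]
[[457. 309.]
 [467. 308.]
 [458. 346.]
 [468. 345.]
 [308. 335.]
 [467. 326.]]
```

```bash
python3 -m handwheel '[{"gripper":1,"linear":[-14,0,35],"twist":0},{"gripper":1,"linear":[0,0,35],"twist":0},{"gripper":1,"linear":[0,0,30],"twist":0},{"gripper":1,"linear":[0,0,8],"twist":0},{"gripper":1,"linear":[0,8,0],"twist":0},{"gripper":1,"linear":[0,10,0],"twist":0},{"gripper":1,"linear":[0,10,0],"twist":0},{"gripper":1,"linear":[0,10,0],"twist":0},{"gripper":1,"linear":[0,10,0],"twist":0}]'; python3 -m handwheel '[{"gripper":1,"linear":[0,8,0],"twist":0},{"gripper":1,"linear":[0,8,0],"twist":0},{"gripper":1,"linear":[0,8,0],"twist":0},{"gripper":1,"linear":[0,0,0],"twist":0}]'
```

```text
time_s: 11.83
tcp_pos: [660.4, 116.6, 73.9]
orientation: [-0.004, 0.692, 0.722, -0.003]
force: [-12.2, 0.6, -1.6]
width: 0.004
grasp_force: 4.7
time_s: 12.17
tcp_pos: [692.8, 116.9, 75.8]
orientation: [0.002, 0.693, 0.721, 0.002]
force: [-0.1, 0.2, 0.6]
width: 0.007
grasp_force: 0.0
```

```bash
python3 -m handwheel '[{"gripper":1,"linear":[0,-5,-30],"twist":0},{"gripper":1,"linear":[0,0,-40],"twist":0},{"gripper":1,"linear":[0,0,-40],"twist":0},{"gripper":-1,"linear":[0,0,0],"twist":-0.124},{"gripper":-1,"linear":[0,0,0],"twist":-0.124},{"gripper":-1,"linear":[0,0,0],"twist":-0.124},{"gripper":-1,"linear":[0,0,0],"twist":-0.124},{"gripper":-1,"linear":[0,0,0],"twist":-0.124},{"gripper":-1,"linear":[0,0,0],"twist":-0.124},{"gripper":-1,"linear":[0,0,0],"twist":-0.124},{"gripper":-1,"linear":[0,0,0],"twist":-0.124},{"gripper":-1,"linear":[0,0,0],"twist":-0.124},{"gripper":-1,"linear":[0,0,0],"twist":-0.124},{"gripper":-1,"linear":[0,0,0],"twist":-0.124},{"gripper":-1,"linear":[0,0,0],"twist":-0.124},{"gripper":-1,"linear":[0,0,0],"twist":-0.124}]'; python3 -m handwheel '[{"gripper":-1,"linear":[26,-13,-6],"twist":0},{"gripper":-1,"linear":[32,-16,-6],"twist":0},{"gripper":-1,"linear":[32,-16,-6],"twist":0},{"gripper":-1,"linear":[32,-16,-6],"twist":0},{"gripper":-1,"linear":[32,-16,-6],"twist":0},{"gripper":-1,"linear":[6,-3,-6],"twist":0},{"gripper":-1,"linear":[0,0,0],"twist":0},{"gripper":-1,"linear":[0,0,0],"twist":0}]'
python3 - <<'E'
from h import *
from rig import ctrl,optics,nets
o=ctrl.get_obs(); p=optics.snapshot("wrist"); pickle.dump((o,p),open("w5.pkl","wb")); print(o["tcp_pos"],o["joints"])
cv2.imwrite("pics/w5.png",cv2.resize(p["color"][20:320,100:500],(800,600),interpolation=cv2.INTER_CUBIC))
E
```

```text
time_s: 13.5
tcp_pos: [684.7, 116.5, 185.1]
orientation: [0.002, -0.044, 0.999, -0.0]
force: [-0.2, -0.0, -0.3]
width: 0.953
grasp_force: 0.0
time_s: 14.17
tcp_pos: [532.4, 23.5, 221.3]
orientation: [0.002, -0.04, 0.999, -0.0]
force: [0.5, -0.0, 1.0]
width: 0.998
grasp_force: 0.0
[532.37949072  23.52290569 221.2505946 ] [-8.57142797e-02  2.61450916e-01  1.65978897e+00  3.16627666e-04
  1.21582543e+00 -1.73750811e+00]
```

View pics/w5.png

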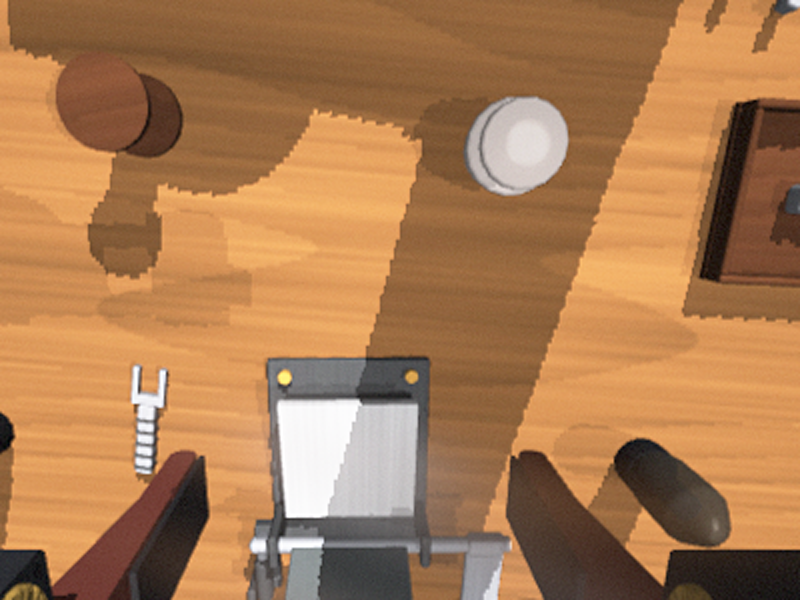

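The backrest is open. The floor plate's corners are at crop (279,401), (417,403), (412,517) and (284,519).

```bash
python3 - <<'E'
from h import *
from scipy.optimize import least_squares
o,p=pickle.load(open("w5.pkl","rb")); c=cam(p,o)
f=lambda u:np.array(u)/2+[100,20]
P=np.array([[-35,-42,37.5],[-35,42,37.5],[48,42,23],[48,-42,23]],float); U=f([(279,401),(417,403),(412,517),(284,519)])
M=lambda v,X:np.array(X,float)@R.from_euler('z',v[2]).as_matrix().T+[v[0],v[1],0]
s=least_squares(lambda v:(proj(c,M(v,P))-U).ravel(),[610,25,.08]); print(s.x,s.fun)
print([onz(c,f(u),8).round() for u in((268,358),(430,358))],onz(c,f((252,545)),46),onz(c,f((510,543)),46))
print("seat",M(s.x,[[14,0,29]]))
o,p=pickle.load(open("w2.pkl","rb"));c2=cam(p,o)
print((proj(c2,M(s.x,[[-40,-36,48.5],[-40,36,48.5],[55,0,46],[55,73,96],[55,97,96]]))-[130,60])*2)
E
```

```text
[6.07312326e+02 2.28883355e+01 7.78677437e-02] [-0.73430242  1.51825393  0.54187344  0.81312613 -0.12118064 -0.71125524
  0.3346936  -1.98660316]
[array([556., -32.,   8.]), array([548.,  70.,   8.])] [667.99720745 -32.76996005  46.        ] [653.13969894 128.72649542  46.        ]
seat [[621.26990349  23.97738257  29.        ]]
[[209.78184443 305.55569633]
 [343.47755448 295.81544956]
 [290.44823637 454.71795099]
 [433.78607948 497.11545651]
 [481.56485062 493.99435471]]
```

```bash
python3 -m handwheel '[{"gripper":-1,"linear":[8,-27,-4],"twist":0},{"gripper":-1,"linear":[9.9,-33.7,-4],"twist":0},{"gripper":-1,"linear":[9.9,-33.7,-4],"twist":0},{"gripper":-1,"linear":[9.9,-33.7,-4],"twist":0},{"gripper":-1,"linear":[9.9,-33.7,-4],"twist":0},{"gripper":-1,"linear":[9.9,-33.7,-4],"twist":0},{"gripper":-1,"linear":[9.9,-33.7,-4],"twist":0},{"gripper":-1,"linear":[9.9,-33.7,-4],"twist":0},{"gripper":-1,"linear":[9.9,-33.7,-4],"twist":0},{"gripper":-1,"linear":[9.9,-33.7,-4],"twist":0},{"gripper":-1,"linear":[2,-7,0],"twist":0},{"gripper":-1,"linear":[0,0,0],"twist":0},{"gripper":-1,"linear":[0,0,0],"twist":0}]'
python3 - <<'E'
from h import *
from rig import ctrl,optics,nets
o=ctrl.get_obs(); p=optics.snapshot("wrist"); pickle.dump((o,p),open("w6.pkl","wb")); print(o["tcp_pos"],o["joints"].round(2)); c=cam(p,o)
cv2.imwrite("pics/w6.png",cv2.resize(p["color"],(800,600),interpolation=cv2.INTER_CUBIC))
for t,z in(("module",136),("turntable",36)):
  for d in nets.silhouettes(p,t)[:3]: print(t,d["conf"],d["extent"])
E
```

```text
time_s: 15.3
tcp_pos: [460.2, -320.3, 259.0]
orientation: [-0.0, -0.041, 0.999, 0.001]
force: [-0.9, -0.0, 0.5]
width: 1.0
grasp_force: 0.0
[ 460.157409   -320.3081855   259.03506249] [-0.73  0.27  1.55  0.    1.32 -2.38]
module 0.97 [198.1, 0.0, 102.7, 45.3]
module 0.77 [245.0, 136.0, 62.8, 93.0]
turntable 0.74 [215.2, 114.3, 119.8, 113.7]
turntable 0.55 [458.2, 256.1, 85.4, 38.7]
```

View pics/w6.png

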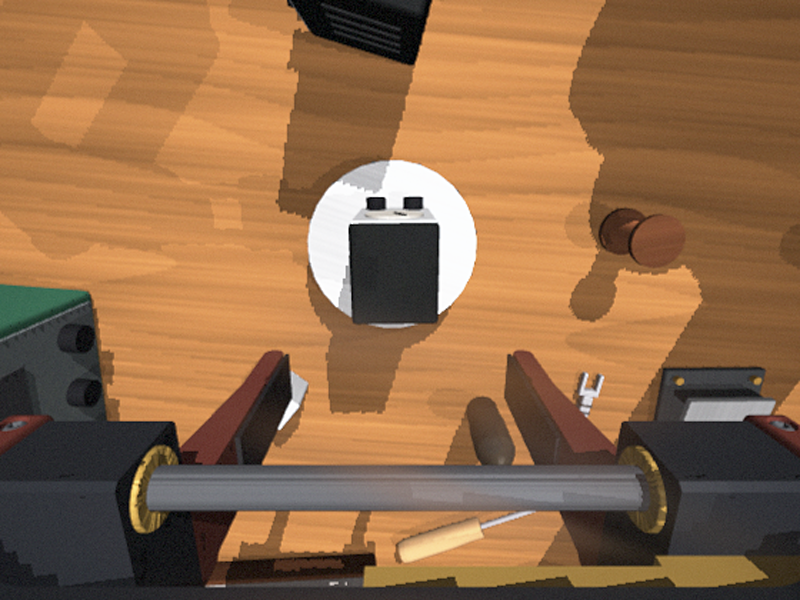

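The module's top face has corners at (349,224), (438,222), (439,322) and (352,324). Its knobs face the robot.

```bash
python3 - <<'E'
from h import *
from scipy.optimize import least_squares
o,p=pickle.load(open("w6.pkl","rb")); c=cam(p,o)
U=np.array([(349,224),(438,222),(439,322),(352,324)])*.7
P=np.array([[-35,-30,136],[-35,30,136],[35,30,136],[35,-30,136]],float)
M=lambda v,X:np.array(X,float)@R.from_euler('z',v[2]).as_matrix().T+[v[0],v[1],0]
s=least_squares(lambda v:(proj(c,M(v,P))-U).ravel(),[450,-320,.08]); print(s.x,s.fun)
r=R.from_quat(np.roll(o["orientation"],-1)).as_matrix(); print(r.round(3), r.T@(np.array([s.x[0],s.x[1],0])-o["tcp_pos"]))
E
```

```text
[ 4.47710173e+02 -3.24423198e+02  1.01876686e-01] [-1.47579849 -0.63490346  1.27891663 -0.53695507 -0.04591562  0.85751764
  0.25532317  0.58280928]
[[-0.997 -0.081 -0.   ]
 [-0.081  0.997  0.001]
 [ 0.     0.001 -1.   ]] [ 12.73075741  -3.40398147 259.03160296]
```

```bash
python3 -m handwheel '[{"gripper":-1,"linear":[6.7,-1.7,30],"twist":-0.02},{"gripper":-1,"linear":[6,-1.7,40],"twist":0},{"gripper":-1,"linear":[0,0,40],"twist":0},{"gripper":-1,"linear":[0,0,40],"twist":0},{"gripper":-1,"linear":[0,0,20],"twist":0},{"gripper":-1,"linear":[0,0,0],"twist":0},{"gripper":1,"linear":[0,0,0],"twist":0},{"gripper":1,"linear":[0,0,0],"twist":0},{"gripper":1,"linear":[0,0,0],"twist":0},{"gripper":1,"linear":[0,0,0],"twist":0},{"gripper":1,"linear":[0,0,0],"twist":0},{"gripper":1,"linear":[0,0,0],"twist":0},{"gripper":1,"linear":[0,0,0],"twist":0},{"gripper":1,"linear":[0,0,0],"twist":0}]' 35
```

```text
time_s: 16.62
tcp_pos: [447.6, -325.1, 91.3]
orientation: [0.001, -0.051, 0.999, -0.0]
force: [-0.2, 2.8, 6.7]
width: 0.678
grasp_force: 35.0
```

```bash
python3 -m handwheel '[{"gripper":1,"linear":[0,0,-20],"twist":0},{"gripper":1,"linear":[0,0,-35],"twist":0},{"gripper":1,"linear":[0,0,-35],"twist":0},{"gripper":1,"linear":[0,0,-20],"twist":0.024},{"gripper":1,"linear":[-12,20.4,0],"twist":0},{"gripper":1,"linear":[-18,30.4,0],"twist":0},{"gripper":1,"linear":[-18,30.4,0],"twist":0},{"gripper":1,"linear":[-18,30.4,0],"twist":0},{"gripper":1,"linear":[-18,30.4,0],"twist":0},{"gripper":1,"linear":[-18,30.4,0],"twist":0},{"gripper":1,"linear":[-18,30.4,0],"twist":0},{"gripper":1,"linear":[-18,30.4,0],"twist":0},{"gripper":1,"linear":[-18,30.4,0],"twist":0},{"gripper":1,"linear":[-18,30.4,0],"twist":0},{"gripper":1,"linear":[-18,30.4,0],"twist":0},{"gripper":1,"linear":[-6,10,0],"twist":0},{"gripper":1,"linear":[0,0,0],"twist":0},{"gripper":1,"linear":[0,0,0],"twist":0},{"gripper":1,"linear":[0,0,0],"twist":0}]'
```

```text
time_s: 18.2
tcp_pos: [617.4, 22.5, 199.4]
orientation: [-0.001, -0.039, 0.999, -0.0]
force: [-0.1, -0.4, -4.6]
width: 0.682
grasp_force: 35.0
```

```bash
python3 -m handwheel '[{"gripper":1,"linear":[-1,1,25],"twist":0},{"gripper":1,"linear":[0,0,35],"twist":0},{"gripper":1,"linear":[0,0,25],"twist":0},{"gripper":1,"linear":[0,0,14],"twist":0},{"gripper":1,"linear":[0,0,6],"twist":0},{"gripper":1,"linear":[0,0,0],"twist":0},{"gripper":1,"linear":[0,0,0],"twist":0}]'
python3 - <<'E'
from h import *
from rig import ctrl,optics,nets
p=optics.snapshot("side"); cv2.imwrite("pics/s7.png",cv2.resize(p["color"][140:280,240:420],(720,560),interpolation=cv2.INTER_CUBIC))
E
```

```text
time_s: 18.78
tcp_pos: [619.5, 23.6, 95.3]
orientation: [0.0, -0.038, 0.999, -0.0]
force: [0.7, 0.4, -4.3]
width: 0.68
grasp_force: 35.0
```

View pics/s7.png

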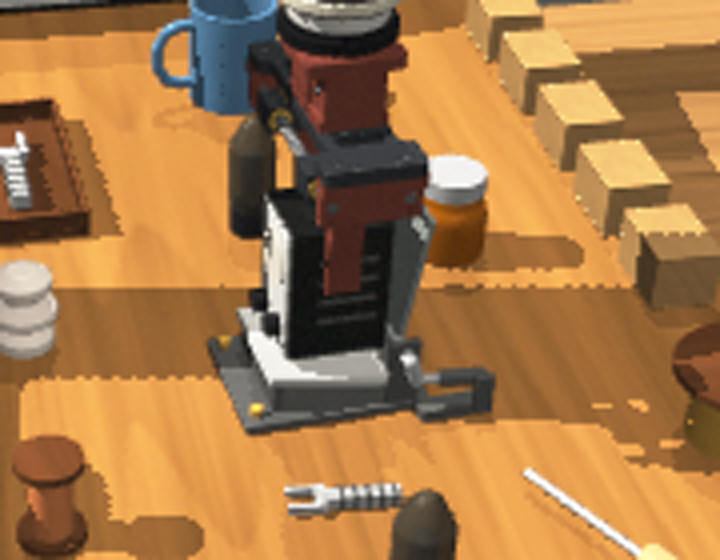

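The module hangs upright just over the floor, dial towards the robot. Next I set it down with a lighter grip so that it pivots back.

```bash
python3 -m handwheel '[{"gripper":1,"linear":[0,0,2],"twist":0},{"gripper":1,"linear":[0,0,2],"twist":0},{"gripper":1,"linear":[-2.5,0,1.5],"twist":0},{"gripper":1,"linear":[-2.5,0,1.5],"twist":0},{"gripper":1,"linear":[-2.5,0,1.5],"twist":0},{"gripper":1,"linear":[-2.5,0,1.5],"twist":0},{"gripper":1,"linear":[-2,0,1],"twist":0},{"gripper":1,"linear":[-1,0,0.5],"twist":0},{"gripper":1,"linear":[0,0,0],"twist":0}]' 12
python3 - <<'E'
from h import *
from rig import ctrl,optics,nets
p=optics.snapshot("side"); cv2.imwrite("pics/s8.png",cv2.resize(p["color"][140:280,240:420],(720,560),interpolation=cv2.INTER_CUBIC))
E
```

```text
time_s: 19.58
tcp_pos: [632.7, 25.7, 83.8]
orientation: [0.0, -0.039, 0.999, -0.0]
force: [-2.3, -0.4, 4.7]
width: 0.687
grasp_force: 12.0
```

View pics/s8.png

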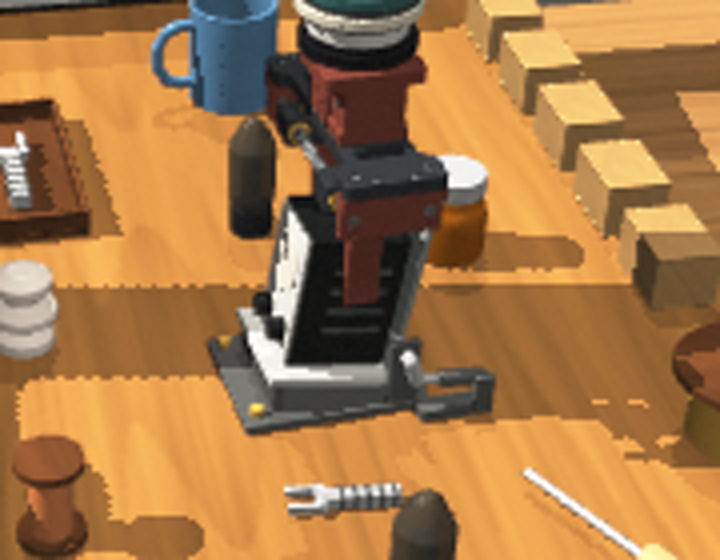

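The module now leans back against the backrest. I release it, then rise clear and retreat.

```bash
python3 -m handwheel '[{"gripper":1,"linear":[-1.5,0,0],"twist":0},{"gripper":-1,"linear":[0,0,0],"twist":0},{"gripper":-1,"linear":[0,0,0],"twist":0},{"gripper":-1,"linear":[0,0,0],"twist":0},{"gripper":-1,"linear":[0,0,0],"twist":0},{"gripper":-1,"linear":[0,0,0],"twist":0},{"gripper":-1,"linear":[0,0,0],"twist":0},{"gripper":-1,"linear":[0,0,-15],"twist":0},{"gripper":-1,"linear":[0,0,-30],"twist":0},{"gripper":-1,"linear":[0,0,-35],"twist":0},{"gripper":-1,"linear":[0,0,-35],"twist":0},{"gripper":-1,"linear":[25,0,-30],"twist":0},{"gripper":-1,"linear":[30,0,0],"twist":0},{"gripper":-1,"linear":[30,0,0],"twist":0},{"gripper":-1,"linear":[30,0,0],"twist":0},{"gripper":-1,"linear":[0,0,0],"twist":0},{"gripper":-1,"linear":[0,0,0],"twist":0}]'
python3 - <<'E'
from h import *
from rig import ctrl,optics,nets
o=ctrl.get_obs(); p=optics.snapshot("wrist"); pickle.dump((o,p),open("w9.pkl","wb")); print(o["tcp_pos"]); c=cam(p,o)
s=optics.snapshot("side"); cs=cam(s)
# predicted outlines for the seated module, drawn over both views
t=.175; S=R.from_euler('z',.078).as_matrix()@R.from_euler('y',t).as_matrix(); T=np.array([621.3,24,29])
P=np.array([[x,y,z] for z in(0,100) for x,y in((-35,-30),(-35,30),(35,30),(35,-30))],float)@S.T+T
def draw(p,c):
  im=cv2.resize(p["color"],None,fx=4,fy=4,interpolation=cv2.INTER_CUBIC); u=(proj(c,P)*4).astype(int)
  for q in(u[:4],u[4:]): cv2.polylines(im,[q],True,(0,255,0),1)
  m=u.mean(0).astype(int); x=np.clip(m[0]-200,0,None); y=np.clip(m[1]-300,0,1080); return im[y:y+600,x:x+400]
cv2.imwrite("pics/fin.png",np.hstack([draw(p,c),draw(s,cs)]))
E
```

```text
time_s: 21.05
tcp_pos: [517.8, 16.9, 228.5]
orientation: [0.0, -0.039, 0.999, -0.0]
force: [0.5, 0.1, -0.3]
width: 0.995
grasp_force: 0.0
[517.76481949  16.89607558 228.46524823]
```

View pics/fin.png

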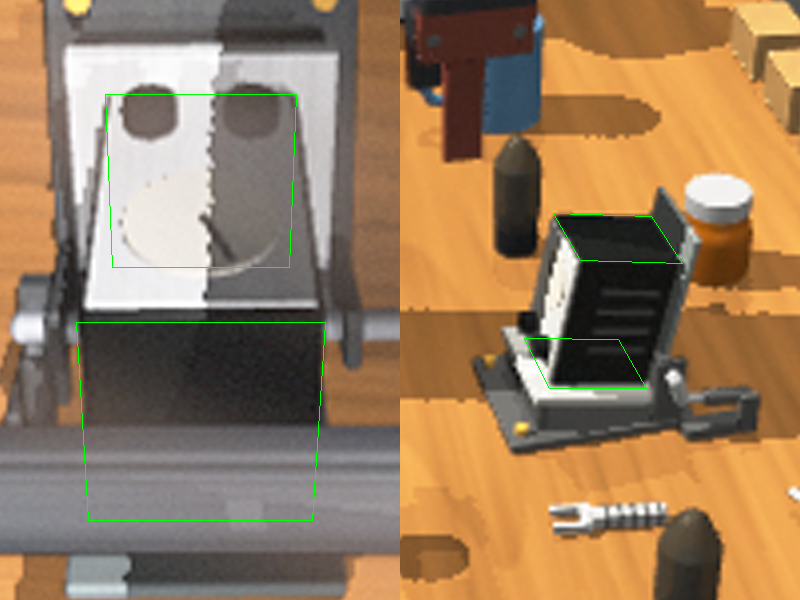

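The module matches the predicted seated outline to within about 3 mm in both views, and the robot is clear of everything. I hand it in.

```bash
python3 -c "
from rig import ctrl
print(ctrl.close_job())"
```

```text
the job is handed in; nothing more can be done
None
```

I handed the job in at about 21 s: puller flat in the tray, stand snapped open, module leaning square against the backrest with its dial outwards, and no bystander seen to move; the hand-in call returned no verdict.

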